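# Free a stuck tube block from a bench heater

## Task

On the bench heater, turn the little turnbutton so that its nose lies square across the edge of the loose metal frame and holds it down. Then take the tube block by its black handle and work it loose by rocking it end to end a few degrees at a time, not by yanking it straight up: the frame must stay down in the heater and the heater must stay down on its mat. The job ends while you hold it: finish with the block in the gripper, level and still, just clear above its well (a centimetre or two), and leave the other things on the bench alone.

Things in the scene. Friction and masses are not known exactly. Their poses are not given: they have to be found in the camera images.
- mat: Black rubber mat, 190 x 330 x 4 mm, fixed on the bench, under the heater. Origin: centre of its underside, at bench height; z up. Its axes are the heater's. The heater: white box 140 mm (x), from -150 to +130 mm in y, flat deck 55 mm above the bench. The well with the block is at x = y = 0; the turnbutton is at the -y end of the deck, a small pot at the +y end.
- heater (a joint): Lift of the heater off its mat (m); 0 = standing on it. With frame and turnbutton it weighs 2.1 kg (21 N) and is held down only by its weight: a straight pull on the stuck block lifts the whole heater.
- frame (a joint): Rise of the loose aluminium frame out of the heater (m); 0 = down. Frame: flange 77 x 130 x 6 mm round the well, top 61 mm above the bench, 0.4 kg. An upward pull on the stuck block draws it up unless the turnbutton's nose lies over its -y edge, which limits its rise to about 2 mm.
- latch (a joint): Turnbutton angle (rad), counter-clockwise from above positive. 0 = open: bar along the heater's x, nose to +x, post to -x; 1.57 = closed: nose to +y, over the frame, post to -y. Stops at -0.4 and 1.6; stays where left (friction 0.04 Nm). Steel bar 88 x 14 x 6 mm, 62 to 68 mm above the bench.
- latch_pivot (a point): On the turnbutton's pivot axis, at the top of the bar, 68 mm above the bench; 93 mm from the well's centre towards -y.
- latch_post (a point): Top of the turnbutton's upright round black post, 12 mm in diameter and 28 mm tall above the bar (top 96 mm above the bench), 34 mm from the pivot axis on the tail, away from the nose. It can be pinched from above or pushed.
- block: Aluminium tube block, 46 (x) x 84 (y) x 44 mm, black handle on top 30 (x) x 24 (y) x 45 mm, 0.35 kg. Origin: centre of underside; z up. Starts level on the well floor, 37 mm above the bench, its axes the heater's. It rocks about its x. Raise one end some 8 mm while the other stays, then the other end 16 mm, and so on: it walks up. An end is free once its lower edge is up 15 mm.
- block_grip (a point): Grip point in the middle of the block's handle, 69 mm above the block's underside (25 mm above the block's top face; the handle ends 20 mm higher). Grasp from above, fingers closing along the block's y (24 mm wide).
- well (a point): Centre of the well's mouth, level with the frame's top, 61 mm above the bench; axes as the heater. Well: 24 mm deep, 49 (x) x 88 mm (y), so the block has 1.5 and 2 mm of play a side. A sprung pad in each y end wall, 12 mm above the floor, holds the block's end by friction, 12 to 18 N each.
- pot: Bystander: small capped specimen pot, 28 mm in diameter, 36 mm tall, standing on the heater's deck about 100 mm from the well's centre towards +y. Origin: centre of its underside.
- tube: Bystander: capped sample tube, 95 mm long, 17 mm thick, lying on the bench just in front of the heater (robot side). Origin: under its middle.
- spare: Bystander: spare tube block, 46 x 84 x 44 mm, no handle, standing on the bench behind the heater (far side). Origin: centre of its underside.
- marker: Bystander: marker pen, 130 mm long, 12 mm thick, lying on the bench to the robot's right. Origin: under its middle.

How it is judged:
By the outcome, as a careful person would: the job done as asked, in the order asked, and still so for the second after the job is handed in, while the arm keeps its last pose, push and grip.
It also fails if it takes over 54 s, if anything falls off the work surface, if the arm or the gripper's body presses on something with over 40 N, if the wrist force passes 120 N, or if a joint passes its speed limit or range.

## Robot

A 7-joint arm with a two-finger parallel gripper is mounted at the origin on the work surface. World frame = base frame: x ahead of the robot, y to its left, z up, the work surface at z = 0. Lengths are in m, angles in rad, forces in N, time in s.
With the tool pointing down it reaches from about 0.425 to 1.025 m from the base axis. Payload 9.4 kg.
Tool frame: the origin (TCP) lies on the centre line of the jaws, within the pads' length; the fingertips stand arm.tip_extent ahead of it and the grasp point (between the pads) lies 6 mm ahead of it (arm.tip_extent is the distance from the TCP to the fingertips, in m); z points along the fingers, y is the line along which they close (so a half turn about z gives the same grasp; the last joint's range is limited). The gripper opens to 93 mm and grips with 3 to 60 N. Pads are 15 mm wide; open, the fingers measure 128 mm over their backs; the gripper's body (75 mm by 188 mm) begins 65 mm behind the grasp point.
Start: joints at [1.14, 0.599, -0.003, 1.599, 0.002, 0.943, -0.08], TCP at [0.251, -0.68, 0.244] pointing down, gripper open.
Joint ranges: [-2.57, 2.57], [-0.35, 1.97], [-1.29, 1.29], [0.11, 2.56], [-1.05, 4.19], [0.11, 1.86], [-2.63, 2.63]. Speed limits (rad/s): [2.22, 2.22, 3.01, 3.01, 3.14, 3.14, 3.14].

## Interface

Orientations are given as a unit quaternion [w, x, y, z].
In Python, from station import arm, read_camera gives the robot as it stands (arm), with the cameras as plain functions.
- The arm moves only by the tool shift_gripper, called after "Call:" as name(argument=value, ...), one argument or row to a line, values as JSON. Schema: {"type":"object","properties":{"deltas":{"type":"object","properties":{"x":{"type":"array","items":{"type":"number"},"minItems":1,"maxItems":12},"y":{"type":"array","items":{"type":"number"},"minItems":1,"maxItems":12},"z":{"type":"array","items":{"type":"number"},"minItems":1,"maxItems":12},"ax":{"type":"array","items":{"type":"number"},"minItems":1,"maxItems":12},"ay":{"type":"array","items":{"type":"number"},"minItems":1,"maxItems":12},"az":{"type":"array","items":{"type":"number"},"minItems":1,"maxItems":12}},"additionalProperties":false,"required":["x","y","z","ax","ay","az"]},"jaw":{"type":"number"},"only":{"type":"string"},"quiet":{"type":"boolean"},"lines":{"type":"string"}},"required":["deltas"],"additionalProperties":false}. deltas is an object with one list for each field, all of the same length, 1 to 12, a row being the entries at one place: x, y, z (the shift in a scale on which 1.0 is 0.5 m), ax, ay, az (a rotation vector in shares of 90 degrees (1.0 is 90 degrees)); each row is the pose to reach, as a shift and turn from the pose commanded when the call began, along the tool's axes at that moment; what a row does not reach only later rows make up. A row lasts 1/10 s, in which the tool goes at most 0.05 m and 0.15 rad, less where a joint would pass 70% of its speed; a pose out of reach is approached as far as the arm can. jaw is the opening from 0.0 (shut) to 1.0 (fully open), set as the call begins (left out keeps the last). The fingers move at their own pace and stop on an object; the grip force is fixed at half the most. Time passes only in rows, so rows that do not move let the fingers close. The tool returns the time, the measured TCP pose, the force, the opening and the grip force at its end. only (a regular expression) keeps the lines of the reply that match it, lines (a string "A,B") keeps lines A to B, and quiet returns only ok. Input that does not fit is refused with a message, and nothing moves.
- arm.get_obs(): the state, without advancing time (a new reading comes with each control period).
- read_camera(name): name is "scene" or "top" or "wrist"; returns a dict with "frame" (420x560x3 uint8, red, green, blue), "mtx" (3x3 intrinsics, pixels), "pose" (4x4, takes a point from camera to world coordinates). Camera axes: x right, y up, looking along -z (the intrinsics and any distortion apply to the point x, -y, -z); pixel columns grow to the right and rows downward; lengths in m; the calibration is good to about 2 mm. A picture is of the moment at which its call begins. There is no depth.
- arm.finish_job(): hands the job in; it is judged then, once.
The state is a dict: "time_s": time; "joint_pos": joint angles; "joint_vel": joint speeds; "joint_efforts": joint torques, N m; "tcp_pos": TCP position; "ee_rot": TCP orientation; "ft_force": force on the tool from outside, world axes, zero at the start; "wrist_torque": the same for the moment, N m; "opening": opening from 0.0 (shut) to 1.0 (fully open); "grip_force": force on a finger pad.
Only numpy, scipy, OpenCV 4.12 (cv2) and the standard library are available. Lean on these libraries where they do the work, as an engineer would, in place of code of your own. Each camera call takes 0.05 s, during which the arm holds its last target. There are 200 camera calls.

## Working session

There is one attempt and no reset: what is moved stays moved. The work goes in short steps, Python scripts to look and compute and a tool call to move; the robot and the scene stay as the last step left them, time stands still between calls to the robot, and variables do not carry over. Pictures are saved under pics/ and viewed, at most 10 in all, crops included, and the job is handed in when it is done.

```bash
ls; mkdir -p pics; cat > h.py <<'E'
import numpy as np,cv2
from station import arm, read_camera
def snap(n,f):
    d=read_camera(n); cv2.imwrite(f'pics/{f}.png',cv2.cvtColor(d['frame'],cv2.COLOR_RGB2BGR)); np.savez(f'pics/{f}.npz',mtx=d['mtx'],pose=d['pose']); 
    print(n,[ (k,v) for k,v in d.items() if k not in('frame','mtx','pose')])
def ray(f,u,v):
    d=np.load(f'pics/{f}.npz'); P=d['pose']; c=np.linalg.solve(d['mtx'],[u,v,1]); r=P[:3,:3]@[c[0],-c[1],-c[2]]; return P[:3,3],r/np.linalg.norm(r)
def atz(f,u,v,z):
    o,r=ray(f,u,v); return o+r*(z-o[2])/r[2]
def tri(*obs):
    A=0;b=0
    for f,u,v in obs:
        o,r=ray(f,u,v); M=np.eye(3)-np.outer(r,r); A=A+M;b=b+M@o
    p=np.linalg.solve(A,b); res=[np.linalg.norm(np.cross(p-ray(*o)[0],ray(*o)[1])) for o in obs]; return p,res
E
python3 - <<'E'
from h import *
snap('top','top0');snap('scene','sc0')
print(arm.tip_extent,arm.get_obs())
a=cv2.imread('pics/top0.png');b=cv2.imread('pics/sc0.png')
E
```

```text
pics
station.py
top []
scene []
0.025 {'time_s': 0.1, 'joint_pos': array([ 1.14029745,  0.60005249, -0.00254095,  1.60000255,  0.00179809,
        0.94289114, -0.07981307]), 'joint_vel': array([ 0.00171334, -0.00208165, -0.00056373, -0.00225948, -0.00230553,
        0.00038798,  0.00031436]), 'joint_efforts': array([ 5.25937096e-03, -7.66560817e+01,  1.50211785e+00, -2.52942038e+01,
       -5.22785517e-02,  1.35612697e-02,  3.59240471e-05]), 'tcp_pos': array([ 0.25104753, -0.67974821,  0.24285791]), 'ee_rot': array([-6.51095231e-04,  9.84390114e-01,  1.75998997e-01, -1.80675614e-04]), 'ft_force': array([-0.46074488, -0.34318797, -0.09318506]), 'wrist_torque': array([-0.01478111,  0.01205551, -0.00277441]), 'grip_force': 0.0, 'opening': 1.0027642894917908}
```

View pics/top0.png

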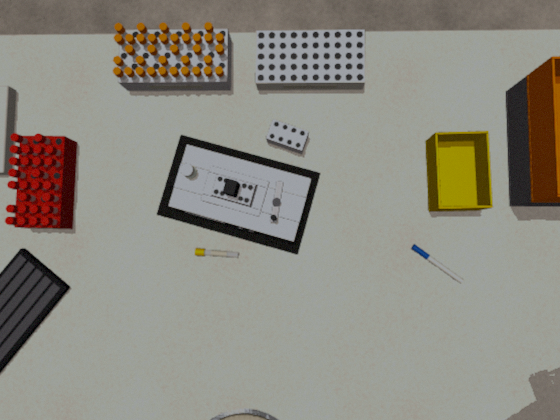

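View pics/sc0.png

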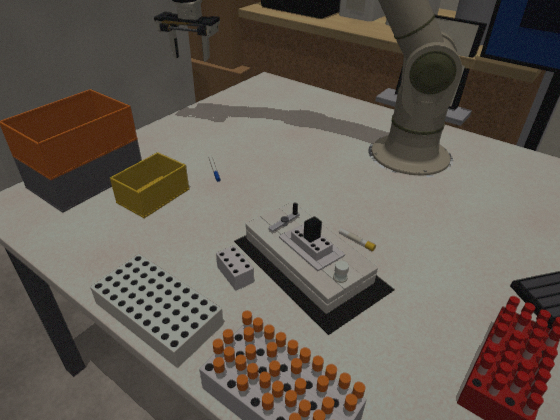

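The top view shows the heater centred near (238,193): handle at (232,187), turnbutton pivot near (276,201), post near (273,218), nose pointing up (+x), pot at (190,171). The scene view shows the handle at about (312,228) and the post at about (295,209).

```bash
python3 - <<'E'
from h import *
a=cv2.imread('pics/top0.png')[130:255,150:330];b=cv2.imread('pics/sc0.png')[190:330,230:400]
a=cv2.resize(a,None,fx=4,fy=4,interpolation=cv2.INTER_CUBIC);b=cv2.resize(b,(720,593),interpolation=cv2.INTER_CUBIC)
cv2.imwrite('pics/top0c.png',a);cv2.imwrite('pics/sc0c.png',b)
# mat corners (px) top
for p in [(181,136),(319,173),(297,252),(158,215)]: print(atz('top0',*p,.004).round(4))
E
```

```text
[0.7287 0.1518 0.004 ]
[ 0.6436 -0.1616  0.004 ]
[ 0.4672 -0.1128  0.004 ]
[0.5484 0.1997 0.004 ]
```

View pics/top0c.png

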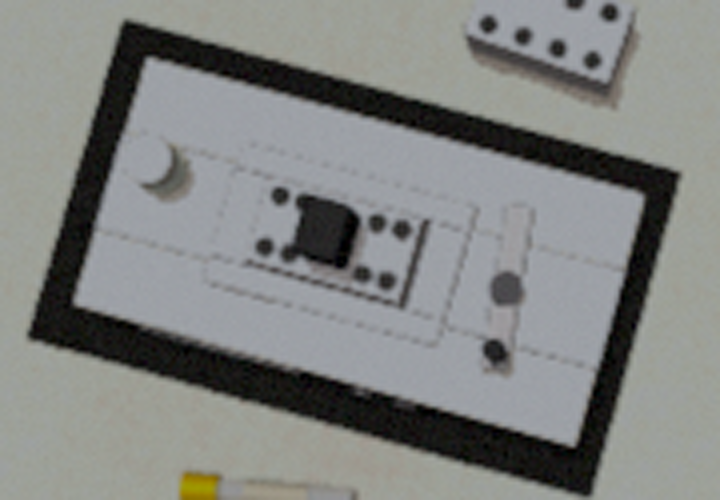

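View pics/sc0c.png

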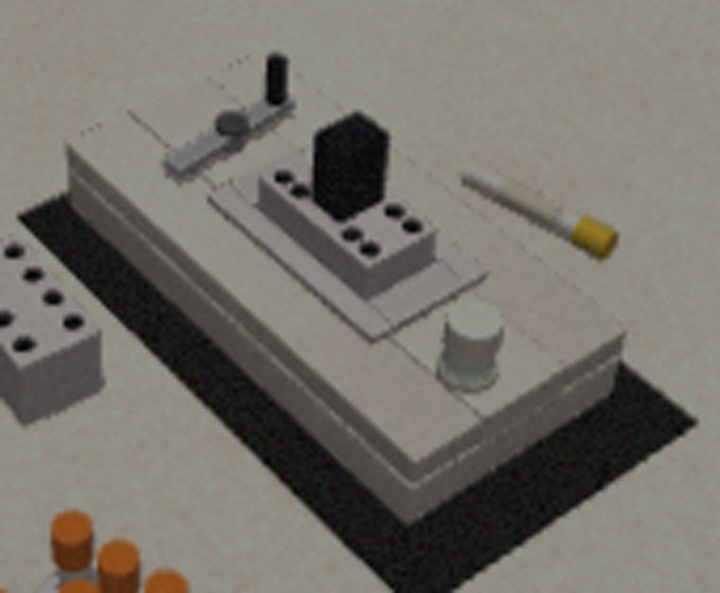

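```bash
cat >> h.py <<'E'
T=lambda x,y:('top0',150+(x+.5)/4-.5,130+(y+.5)/4-.5)
S=lambda x,y:('sc0',230+(x+.5)/4.2353-.5,190+(y+.5)/4.2357-.5)
E
python3 - <<'E'
from h import *
C=np.array([atz(*T(*p),.004) for p in [(122,20),(680,175),(592,495),(30,338)]])
c=C.mean(0); ey=(C[0]+C[3]-C[1]-C[2]);ex=C[0]+C[1]-C[2]-C[3]
print('mat',c,np.linalg.norm(ex)/2,np.linalg.norm(ey)/2,'yaw',np.arctan2(ex[1],ex[0]),np.arctan2(-ey[0],ey[1]))
C2=np.array([atz(*S(*p),.004) for p in [(20,215),(697,422)]]);print(C2,'vs',C)
yaw=(np.arctan2(ex[1],ex[0])+np.arctan2(-ey[0],ey[1]))/2;X=np.array([np.cos(yaw),np.sin(yaw),0]);Y=np.array([-X[1],X[0],0])
for n,t,s in [('post',(496,349),(277,58)),('pivot',(507,288),(232,119)),('handle',(324,231),(351,138)),('pot',(150,160),(474,313))]:
    p,r=tri(T(*t),S(*s)); print(n,p.round(4),np.round(r,4),'local',((p-c)@X).round(4),((p-c)@Y).round(4))
print('expected post angle; well', c[:2], 'pivot exp',(c-.093*Y)[:2])
E
```

```text
mat [0.59727867 0.01959451 0.004     ] 0.18643757676749925 0.3283714347123368 yaw -0.26224777795450566 -0.2702268843277054
[[ 0.64380264 -0.16055353  0.004     ]
 [ 0.55308441  0.2051839   0.004     ]] vs [[ 0.73185787  0.15388302  0.004     ]
 [ 0.64276268 -0.16302835  0.004     ]
 [ 0.46413587 -0.11423759  0.004     ]
 [ 0.55035824  0.20176094  0.004     ]]
post [ 0.5386 -0.065   0.0957] [0.001 0.001] local -0.0344 -0.0971
pivot [ 0.5721 -0.0694  0.0726] [0.0007 0.0007] local -0.0008 -0.0925
handle [0.5964 0.0196 0.1202] [0.0003 0.0003] local -0.0009 -0.0003
pot [0.6369 0.1156 0.0908] [0.0007 0.0007] local 0.013 0.103
expected post angle; well [0.59727867 0.01959451] pivot exp [ 0.57281007 -0.07012889]
```

```bash
cat >> h.py <<'E'
from scipy.spatial.transform import Rotation as R
yaw=-.266; X=np.array([np.cos(yaw),np.sin(yaw),0]);Y=np.array([-X[1],X[0],0]); c0=np.array([.5970,.0196,0])
def here():
    o=arm.get_obs(); q=o['ee_rot']; return o['tcp_pos'],R.from_quat(np.r_[q[1:],q[0]])
def go(p,ytool,z=(0,0,-1)):
    t,r=here(); z=np.array(z,float);y=np.array(ytool,float);y/=np.linalg.norm(y);x=np.cross(y,z)
    G=R.from_matrix(np.c_[x,y,z]); print('shift',r.inv().apply(np.array(p)-t).round(4),'rot',(r.inv()*G).as_rotvec().round(4))
E
python3 - <<'E'
from h import *
go([.5386,-.065,.25],X-Y)
E
```

```text
shift [ 0.4827 -0.477  -0.0066] rot [-0.0014  0.     -0.1656]
```

The manual's scale: shifts go in shares of 0.5 m and turns go in shares of 90 degrees. Converting my numbers, -0.415 m is -0.83, -0.38 m is -0.76, -0.166 rad is -0.1057.

Call:
shift_gripper(
  deltas={"x":[0.068, 0.136, 0.204, 0.272, 0.34, 0.41, 0.48, 0.55, 0.62, 0.69, 0.76, 0.83], "y":[-0.068, -0.136, -0.204, -0.272, -0.34, -0.41, -0.48, -0.55, -0.62, -0.69, -0.76, -0.83], "z":[0, 0, 0, 0, 0, 0, 0, 0, 0, 0, 0, 0], "ax":[0, 0, 0, 0, 0, 0, 0, 0, 0, 0, 0, 0], "ay":[0, 0, 0, 0, 0, 0, 0, 0, 0, 0, 0, 0], "az":[-0.0382, -0.0764, -0.1057, -0.1057, -0.1057, -0.1057, -0.1057, -0.1057, -0.1057, -0.1057, -0.1057, -0.1057]},
  jaw=0.5,
)

```text
time_s: 1.3
tcp_pos: [0.4971, -0.1451, 0.2435]
ee_rot: [-0.0, 0.966, 0.257, -0.0]
ft_force: [0.5, -0.3, -1.1]
opening: 0.502
grip_force: 0.0
```

Call:
shift_gripper(
  deltas={"x":[0.068, 0.136, 0.136, 0.136], "y":[-0.062, -0.124, -0.124, -0.124], "z":[0, 0, 0, 0], "ax":[0, 0, 0, 0], "ay":[0, 0, 0, 0], "az":[0, 0, 0, 0]},
  jaw=0.4,
)

```text
time_s: 1.7
tcp_pos: [0.5249, -0.0585, 0.2433]
ee_rot: [-0.0, 0.966, 0.258, -0.0]
ft_force: [0.1, -0.5, 0.5]
opening: 0.402
grip_force: 0.0
```

```bash
python3 - <<'E'
from h import *
snap('wrist','w0'); print(here()[0]); go([.5386,-.065,.25],X-Y)
E
```

```text
wrist []
[ 0.52449569 -0.05989777  0.24331622]
shift [ 0.0097  0.0114 -0.0067] rot [-0.      0.001   0.0007]
```

View pics/w0.png

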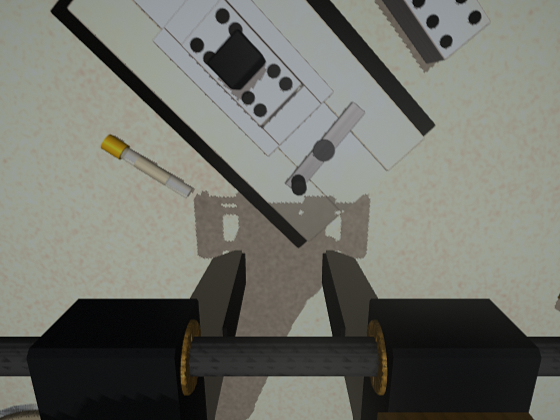

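The wrist view shows the post top near (298,184), the pivot screw near (323,149), and the handle near (236,60).

```bash
python3 - <<'E'
from h import *
for n,t,s,w in [('post',(496,349),(277,58),(298,184)),('pivot',(507,288),(232,119),(323,149))]:
    p,r=tri(T(*t),S(*s),('w0',*w)); print(n,p.round(4),np.round(r,4),((p-c0)@X).round(4),((p-c0)@Y).round(4))
print(atz('w0',298,184,.096),atz('w0',323,149,.071))
h=[atz('w0',u,v,.126) for u,v in[(232,30),(265,57)]];print(h)
print('handle atz top',atz(*T(324,231),.126))
g=[.5386,-.0653];go([*g,.100],X-Y)
E
```

```text
post [ 0.539  -0.0639  0.0957] [0.002  0.0006 0.002 ] -0.034 -0.0958
pivot [ 0.5717 -0.0691  0.0724] [0.0013 0.0002 0.0011] -0.0011 -0.0922
[ 0.53948808 -0.06182987  0.096     ] [ 0.57093493 -0.0684795   0.071     ]
[array([0.60985322, 0.0291466 , 0.126     ]), array([0.60637695, 0.00348776, 0.126     ])]
handle atz top [0.59580014 0.0184627  0.126     ]
shift [0.0097 0.0117 0.1433] rot [-0.      0.001   0.0007]
```

Scaled: 0.142 m is 0.284, 0.125 m is 0.25.

Call:
shift_gripper(
  deltas={"x":[0.022, 0.022, 0.022, 0.022, 0.022, 0.022], "y":[0.022, 0.022, 0.022, 0.022, 0.022, 0.022], "z":[0.07, 0.14, 0.2, 0.25, 0.284, 0.284], "ax":[0, 0, 0, 0, 0, 0], "ay":[0, 0, 0, 0, 0, 0], "az":[0, 0, 0, 0, 0, 0]},
  jaw=0.4,
)

```text
time_s: 2.35
tcp_pos: [0.5381, -0.0655, 0.0996]
ee_rot: [-0.0, 0.967, 0.256, -0.002]
ft_force: [0.1, 0.4, 0.2]
opening: 0.401
grip_force: 0.0
```

Call:
shift_gripper(
  deltas={"x":[0, 0, 0, 0, 0], "y":[0, 0, 0, 0, 0], "z":[0, 0, 0, 0, 0], "ax":[0, 0, 0, 0, 0], "ay":[0, 0, 0, 0, 0], "az":[0, 0, 0, 0, 0]},
  jaw=0.0,
)

```text
time_s: 2.85
tcp_pos: [0.54, -0.0636, 0.1024]
ee_rot: [0.0, 0.966, 0.257, 0.0]
ft_force: [-2.6, -0.3, 5.6]
opening: 0.118
grip_force: 30.0
```

```bash
python3 - <<'E'
from h import *
t,r=here();p=t;print(((p-c0)@X),((p-c0)@Y))
piv=c0-.093*Y; d=p-piv; print(d[:2],np.hypot(*d[:2])); th=np.arctan2(-d@Y,-d@X); print('theta',th)
for a in np.linspace(th,1.57,9)[1:]:
    q=piv-.034*(np.cos(a)*X+np.sin(a)*Y); q[2]=t[2]; print(a.round(2),r.inv().apply(q-t).round(4))
E
```

```text
-0.03307872819220953 -0.09527343619961061
[-0.03251298  0.00650207] 0.03315676056202987
theta 0.06862013372605796
0.26 [-0.0044  0.0046  0.    ]
0.44 [-0.007   0.0104  0.    ]
0.63 [-0.0086  0.0166  0.    ]
0.82 [-0.009   0.0229  0.    ]
1.01 [-0.0082  0.0293  0.    ]
1.19 [-0.0062  0.0353  0.    ]
1.38 [-0.0031  0.0409  0.    ]
1.57 [0.0009 0.0458 0.    ]
```

Scaled: 0.0458 m is 0.0916, 0.0409 m is 0.0818.

Call:
shift_gripper(
  deltas={"x":[-0.0048, -0.0088, -0.014, -0.0172, -0.018, -0.0164, -0.0124, -0.0062, 0.0018, 0.0018, 0.0018], "y":[0.004, 0.0092, 0.0208, 0.0332, 0.0458, 0.0586, 0.0706, 0.0818, 0.0916, 0.0916, 0.0916], "z":[0, 0, 0, 0, 0, 0, 0, 0, 0, 0, 0], "ax":[0, 0, 0, 0, 0, 0, 0, 0, 0, 0, 0], "ay":[0, 0, 0, 0, 0, 0, 0, 0, 0, 0, 0], "az":[0, 0, 0, 0, 0, 0, 0, 0, 0, 0, 0]},
)

```text
time_s: 3.95
tcp_pos: [0.5629, -0.1018, 0.102]
ee_rot: [-0.001, 0.966, 0.258, -0.0]
ft_force: [-2.2, 3.1, 5.2]
opening: 0.117
grip_force: 30.0
```

```bash
python3 - <<'E'
from h import *
p,r=here();piv=c0-.093*Y; d=p-piv;th=np.arctan2(-d@Y,-d@X); print('theta',th,np.hypot(*d[:2]))
E
```

```text
theta 1.5412463976892252 0.033099572807874345
```

Scaled: -0.135 m is -0.27, -0.1 m is -0.2.

Call:
shift_gripper(
  deltas={"x":[0, 0, 0, 0, 0, 0, 0, 0, 0], "y":[0, 0, 0, 0, 0, 0, 0, 0, 0], "z":[0, 0, 0, -0.04, -0.12, -0.2, -0.27, -0.27, -0.27], "ax":[0, 0, 0, 0, 0, 0, 0, 0, 0], "ay":[0, 0, 0, 0, 0, 0, 0, 0, 0], "az":[0, 0, 0, 0, 0, 0, 0, 0, 0]},
  jaw=0.45,
)

```text
time_s: 4.85
tcp_pos: [0.5636, -0.1031, 0.2372]
ee_rot: [0.0, 0.966, 0.257, 0.001]
ft_force: [-0.2, -0.5, 0.1]
opening: 0.449
grip_force: 0.0
```

```bash
python3 - <<'E'
from h import *
snap('wrist','w1');snap('top','top1')
a=cv2.imread('pics/w1.png')[0:260,60:480];b=cv2.imread('pics/top1.png')[130:255,150:330]
cv2.imwrite('pics/w1c.png',cv2.resize(a,(800,495),interpolation=cv2.INTER_CUBIC))
go([*c0[:2],.24],-Y)
E
```

```text
wrist []
top []
shift [ 0.0905 -0.0893 -0.0045] rot [-3.000e-04  1.700e-03  7.857e-01]
```

View pics/w1c.png

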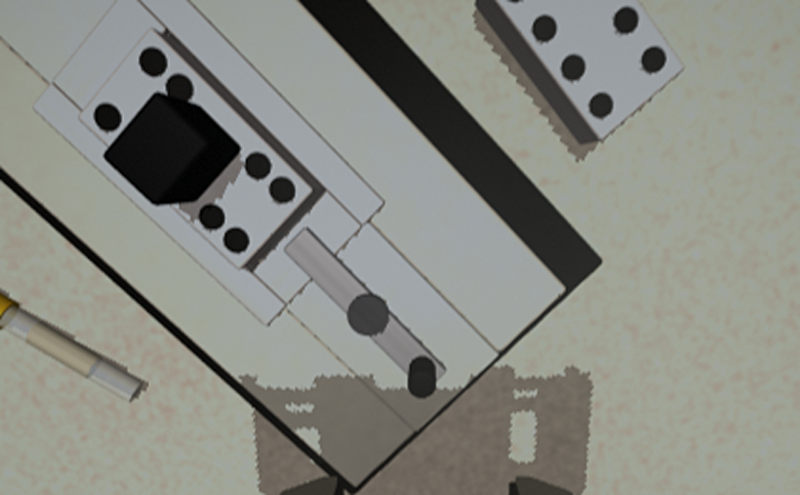

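The nose now lies over the frame edge (crop (296,237)), the bar runs parallel to the block. I'll measure the angle and the handle.

```bash
python3 - <<'E'
from h import *
W=lambda x,y:('w1',60+(x+.5)/1.9048-.5,(y+.5)/1.9038-.5)
def an(a,b,z):
    d=atz(*W(*a),z)-atz(*W(*b),z); return np.arctan2(d@Y,d@X)
print('bar',an((305,230),(443,372),.068),an((287,243),(365,323),.068),'block',an((170,35),(320,187),.081),'frame',an((383,205),(272,323),.061)+np.pi/2)
n=atz(*W(296,237),.068)-c0;print('nose',n@X,n@Y)
# handle top face corners
H=np.array([atz(*W(*p),.126)-c0 for p in[(158,93),(105,156),(157,203),(207,145)]]);print((H@X).round(4),(H@Y).round(4),(H@X).mean(),(H@Y).mean())
for p in [(128,0)]: pass
E
```

```text
bar 1.542430843799782 1.5375761474490524 block 1.5624064657493342 frame 1.575711462668013
nose -0.00025867068473562325 -0.0480313190303734
[ 0.0125 -0.0153 -0.0149  0.0115] [ 0.0105  0.0107 -0.0111 -0.0111] -0.0015379061187635202 -0.0002461723351692398
```

Scaled: -0.09 m is -0.18, -0.075 m is -0.15, 0.786 rad is 0.5004.

Call:
shift_gripper(
  deltas={"x":[0.03, 0.06, 0.09, 0.12, 0.15, 0.18, 0.18, 0.18], "y":[-0.03, -0.06, -0.09, -0.12, -0.15, -0.18, -0.18, -0.18], "z":[0, 0, 0, 0, 0, 0, 0, 0], "ax":[0, 0, 0, 0, 0, 0, 0, 0], "ay":[0, 0, 0, 0, 0, 0, 0, 0], "az":[0.0828, 0.1655, 0.2483, 0.331, 0.4138, 0.5004, 0.5004, 0.5004]},
  jaw=0.45,
)

```text
time_s: 5.75
tcp_pos: [0.5962, 0.02, 0.2352]
ee_rot: [0.001, 0.991, -0.131, -0.001]
ft_force: [-0.1, -0.3, 0.5]
opening: 0.452
grip_force: 0.0
```

```bash
python3 - <<'E'
from h import *
print(here()[0]);go([*(c0-.001*X)[:2],.112],-Y)
E
```

```text
[0.59623467 0.01999169 0.23524753]
shift [ 1.000e-04 -0.000e+00  1.232e-01] rot [0.0016 0.002  0.0041]
```

Scaled: 0.123 m is 0.246, 0.115 m is 0.23.

Call:
shift_gripper(
  deltas={"x":[0, 0, 0, 0, 0, 0, 0], "y":[0, 0, 0, 0, 0, 0, 0], "z":[0.07, 0.14, 0.2, 0.23, 0.246, 0.246, 0.246], "ax":[0, 0, 0, 0, 0, 0, 0], "ay":[0, 0, 0, 0, 0, 0, 0], "az":[0, 0, 0, 0, 0, 0, 0]},
)

```text
time_s: 6.45
tcp_pos: [0.5971, 0.0193, 0.1141]
ee_rot: [0.0, 0.991, -0.133, 0.0]
ft_force: [0.8, 0.8, -0.0]
opening: 0.451
grip_force: 0.0
```

Call:
shift_gripper(
  deltas={"x":[0, 0, 0, 0, 0], "y":[0, 0, 0, 0, 0], "z":[0, 0, 0, 0, 0], "ax":[0, 0, 0, 0, 0], "ay":[0, 0, 0, 0, 0], "az":[0, 0, 0, 0, 0]},
  jaw=0.0,
)

```text
time_s: 6.95
tcp_pos: [0.5972, 0.0202, 0.1143]
ee_rot: [-0.0, 0.991, -0.133, 0.001]
ft_force: [-1.3, 0.5, 6.3]
opening: 0.259
grip_force: 30.0
```

```bash
python3 -c "
from h import *
print(here()[0]);print(arm.get_obs()['wrist_torque'])"
```

```text
[0.5972404  0.02018237 0.11434193]
[ 0.13422386  0.24777118 -0.12668368]
```

Scaled: 0.0036 m is 0.0072, 0.0024 m is 0.0048, 0.0535 rad is 0.0341.

Call:
shift_gripper(
  deltas={"x":[0, 0, 0, 0], "y":[0.0024, 0.0048, 0.0072, 0.0072], "z":[-0.0014, -0.0028, -0.0042, -0.0042], "ax":[0.0115, 0.0229, 0.0341, 0.0341], "ay":[0, 0, 0, 0], "az":[0, 0, 0, 0]},
)

```text
time_s: 7.35
tcp_pos: [0.5961, 0.0162, 0.1163]
ee_rot: [-0.027, 0.991, -0.133, 0.004]
ft_force: [0.1, 2.2, 7.2]
opening: 0.257
grip_force: 30.0
```

```bash
python3 - <<'E'
from h import *
snap('scene','sc1');o=arm.get_obs();t,r=here();print(o['wrist_torque'],(r.as_matrix()[:,2]@Y).round(4),t)
a=cv2.imread('pics/sc1.png')[170:300,240:380];cv2.imwrite('pics/sc1c.png',cv2.resize(a,(640,594),interpolation=cv2.INTER_CUBIC))
E
```

```text
scene []
[0.07746918 0.12316836 0.04257827] 0.0551 [0.5961501  0.0162373  0.11625813]
```

View pics/sc1c.png

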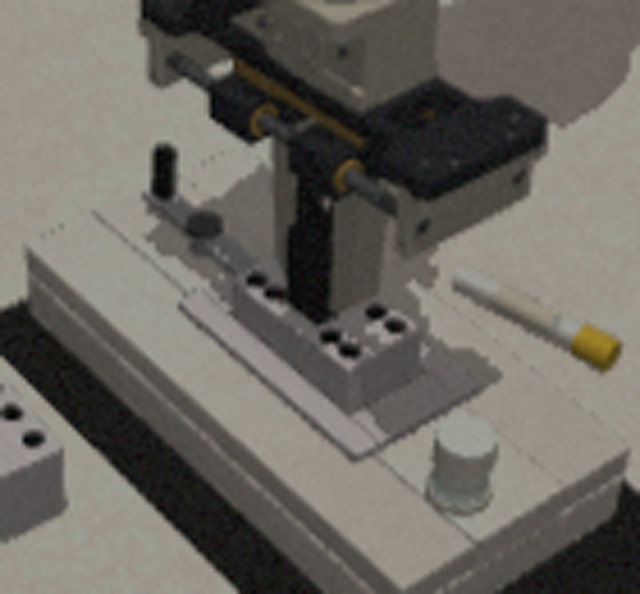

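The block's +Y end rises with the tool; the frame, heater and latch look unmoved. A small helper will convert block tilt and end heights to tool-axis shifts.

```bash
cat > rk.py <<'E'
import numpy as np,sys
def tcp(e1,e2,yc): # +Y end, -Y end heights (mm), lateral
    f=np.arcsin((e1-e2)/84); return f,np.array([yc-77.3*np.sin(f),(e1+e2)/2+77.3*np.cos(f)])
def rows(a,b,n):
    f0,p0=tcp(*a)
    for k in range(1,n+1):
        f,p=tcp(*(np.array(a)+(np.array(b)-a)*k/n)); d=p-p0
        Yp=np.array([np.cos(f0),np.sin(f0)]);Zp=np.array([-np.sin(f0),np.cos(f0)])
        print([0,round(-d@Yp/1e3,4),round(-d@Zp/1e3,4),round(f-f0,4),0,0])
E
python3 -c "
from rk import *
rows([4.5,0,.5],[9,0,1],3);print();rows([9,0,1],[8,16.5,-1],8)"
```

```text
[0, np.float64(0.0012), np.float64(-0.0007), np.float64(0.0179), 0, 0]
[0, np.float64(0.0024), np.float64(-0.0014), np.float64(0.0358), 0, 0]
[0, np.float64(0.0035), np.float64(-0.0021), np.float64(0.0538), 0, 0]

[0, np.float64(-0.0019), np.float64(-0.001), np.float64(-0.0262), 0, 0]
[0, np.float64(-0.0037), np.float64(-0.0019), np.float64(-0.0523), 0, 0]
[0, np.float64(-0.0056), np.float64(-0.0027), np.float64(-0.0783), 0, 0]
[0, np.float64(-0.0075), np.float64(-0.0035), np.float64(-0.1044), 0, 0]
[0, np.float64(-0.0093), np.float64(-0.0043), np.float64(-0.1304), 0, 0]
[0, np.float64(-0.0112), np.float64(-0.005), np.float64(-0.1565), 0, 0]
[0, np.float64(-0.013), np.float64(-0.0056), np.float64(-0.1826), 0, 0]
[0, np.float64(-0.0149), np.float64(-0.0062), np.float64(-0.2087), 0, 0]
```

Scaled: 0.0035 m is 0.007, 0.0024 m is 0.0048, 0.0538 rad is 0.0343.

Call:
shift_gripper(
  deltas={"x":[0, 0, 0, 0, 0], "y":[0.0024, 0.0048, 0.007, 0.007, 0.007], "z":[-0.0014, -0.0028, -0.0042, -0.0042, -0.0042], "ax":[0.0115, 0.0229, 0.0343, 0.0343, 0.0343], "ay":[0, 0, 0, 0, 0], "az":[0, 0, 0, 0, 0]},
)

```text
time_s: 7.9
tcp_pos: [0.5952, 0.0128, 0.118]
ee_rot: [-0.054, 0.99, -0.133, 0.007]
ft_force: [0.9, 2.9, 6.5]
opening: 0.26
grip_force: 30.0
```

```bash
python3 -c "
from h import *
o=arm.get_obs();t,r=here();print(o['wrist_torque'],(r.as_matrix()[:,2]@Y).round(4),t)"
```

```text
[ 0.3007987  -0.07842973 -0.03657792] 0.1089 [0.59515074 0.01282891 0.11803554]
```

Call:
shift_gripper(
  deltas={"x":[0, 0, 0, 0, 0], "y":[-0.0038, -0.0074, -0.0112, -0.015, -0.015], "z":[-0.002, -0.0038, -0.0054, -0.007, -0.007], "ax":[-0.0166, -0.0333, -0.0498, -0.0665, -0.0665], "ay":[0, 0, 0, 0, 0], "az":[0, 0, 0, 0, 0]},
)

```text
time_s: 8.4
tcp_pos: [0.597, 0.0202, 0.1215]
ee_rot: [-0.002, 0.991, -0.133, 0.0]
ft_force: [0.8, -1.3, -1.7]
opening: 0.26
grip_force: 30.0
```

```bash
python3 - <<'E'
from h import *
o=arm.get_obs();t,r=here();print(o['wrist_torque'],(r.as_matrix()[:,2]@Y).round(4),t)
E
```

```text
[ 0.30161565 -0.61885488 -0.16629584] 0.0032 [0.59698126 0.0202041  0.12151252]
```

Scaled: -0.0074 m is -0.0148, -0.0055 m is -0.011, -0.11 rad is -0.07.

```bash
python3 -c "
from rk import *
rows([8.5,8.25,0],[8,17,-1],4)"
```

```text
[0, np.float64(-0.0019), np.float64(-0.001), np.float64(-0.0275), 0, 0]
[0, np.float64(-0.0038), np.float64(-0.0019), np.float64(-0.0551), 0, 0]
[0, np.float64(-0.0056), np.float64(-0.0028), np.float64(-0.0827), 0, 0]
[0, np.float64(-0.0075), np.float64(-0.0037), np.float64(-0.1103), 0, 0]
```

Call:
shift_gripper(
  deltas={"x":[0, 0, 0, 0, 0], "y":[-0.0036, -0.0072, -0.011, -0.0148, -0.0148], "z":[-0.0018, -0.0036, -0.0056, -0.0074, -0.0074], "ax":[-0.0175, -0.035, -0.0525, -0.07, -0.07], "ay":[0, 0, 0, 0, 0], "az":[0, 0, 0, 0, 0]},
)

```text
time_s: 8.9
tcp_pos: [0.598, 0.0272, 0.1252]
ee_rot: [0.053, 0.99, -0.132, -0.008]
ft_force: [-0.9, 3.3, 3.2]
opening: 0.257
grip_force: 30.0
```

```bash
python3 - <<'E'
from h import *
snap('scene','sc2');o=arm.get_obs();t,r=here();print(o['wrist_torque'],(r.as_matrix()[:,2]@Y).round(4),t)
a=cv2.imread('pics/sc2.png')[170:300,240:380];cv2.imwrite('pics/sc2c.png',cv2.resize(a,(640,594),interpolation=cv2.INTER_CUBIC))
E
```

```text
scene []
[ 0.71688553  0.45649112 -0.28715569] -0.1062 [0.59794993 0.0271006  0.1253269 ]
```

View pics/sc2c.png

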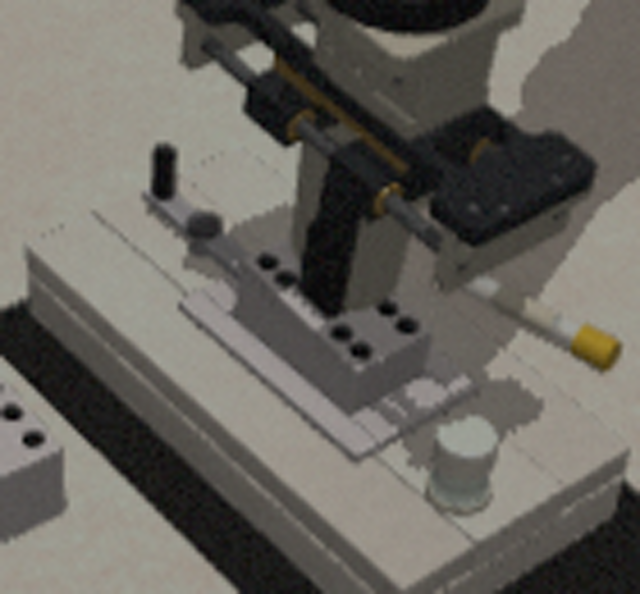

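Scaled: 0.0088 m is 0.0176, 0.007 m is 0.014, 0.126 rad is 0.0802.

```bash
python3 -c "
from rk import *
rows([8,17,-1],[25,17,.5],8);print();rows([25,17,.5],[36,36,0],6)"
```

```text
[0, np.float64(0.0019), np.float64(-0.0011), np.float64(0.0254), 0, 0]
[0, np.float64(0.0038), np.float64(-0.0021), np.float64(0.0508), 0, 0]
[0, np.float64(0.0057), np.float64(-0.003), np.float64(0.0761), 0, 0]
[0, np.float64(0.0075), np.float64(-0.0039), np.float64(0.1014), 0, 0]
[0, np.float64(0.0094), np.float64(-0.0048), np.float64(0.1267), 0, 0]
[0, np.float64(0.0113), np.float64(-0.0056), np.float64(0.152), 0, 0]
[0, np.float64(0.0131), np.float64(-0.0063), np.float64(0.1773), 0, 0]
[0, np.float64(0.015), np.float64(-0.007), np.float64(0.2027), 0, 0]

[0, np.float64(-0.0014), np.float64(-0.0025), np.float64(-0.0159), 0, 0]
[0, np.float64(-0.0028), np.float64(-0.005), np.float64(-0.0318), 0, 0]
[0, np.float64(-0.0042), np.float64(-0.0074), np.float64(-0.0477), 0, 0]
[0, np.float64(-0.0055), np.float64(-0.0098), np.float64(-0.0636), 0, 0]
[0, np.float64(-0.0069), np.float64(-0.0122), np.float64(-0.0795), 0, 0]
[0, np.float64(-0.0083), np.float64(-0.0146), np.float64(-0.0954), 0, 0]
```

Call:
shift_gripper(
  deltas={"x":[0, 0, 0, 0, 0, 0], "y":[0.0034, 0.007, 0.0106, 0.014, 0.0176, 0.0176], "z":[-0.0024, -0.0046, -0.0064, -0.0084, -0.01, -0.01], "ax":[0.0159, 0.0321, 0.0484, 0.0637, 0.0802, 0.0802], "ay":[0, 0, 0, 0, 0, 0], "az":[0, 0, 0, 0, 0, 0]},
)

```text
time_s: 9.55
tcp_pos: [0.5965, 0.0172, 0.1318]
ee_rot: [-0.01, 0.991, -0.134, 0.002]
ft_force: [0.4, 0.1, -2.3]
opening: 0.25
grip_force: 30.0
```

```bash
python3 -c "
from h import *
o=arm.get_obs();t,r=here();print(o['wrist_torque'],(r.as_matrix()[:,2]@Y).round(4),t)"
```

```text
[-0.05974821  0.05666408 -0.02340332] 0.0207 [0.5965112  0.01723411 0.13181737]
```

Scaled: 0.0056 m is 0.0112, 0.0038 m is 0.0076, 0.066 rad is 0.042.

Call:
shift_gripper(
  deltas={"x":[0, 0, 0, 0], "y":[0.0036, 0.0076, 0.0112, 0.0112], "z":[-0.0024, -0.0048, -0.0072, -0.0072], "ax":[0.014, 0.028, 0.042, 0.042], "ay":[0, 0, 0, 0], "az":[0, 0, 0, 0]},
)

```text
time_s: 9.95
tcp_pos: [0.595, 0.0127, 0.135]
ee_rot: [-0.043, 0.99, -0.133, 0.006]
ft_force: [0.4, -0.2, -3.9]
opening: 0.259
grip_force: 30.0
```

```bash
python3 -c "
from h import *
o=arm.get_obs();t,r=here();print(o['wrist_torque'],(r.as_matrix()[:,2]@Y).round(4),t,t[2]-.037-.0773)
go([*(c0-.0005*X)[:2],.154],-Y)"
```

```text
[-0.1354879   0.04967981 -0.02463479] 0.0857 [0.59497703 0.01266419 0.13503991] 0.020739905719969684
shift [-0.0004 -0.0088 -0.0183] rot [-0.0858 -0.0001 -0.0017]
```

Scaled: -0.018 m is -0.036, -0.0088 m is -0.0176, -0.086 rad is -0.0547.

Call:
shift_gripper(
  deltas={"x":[0, 0, 0, 0, 0, 0, 0, 0, 0], "y":[-0.0032, -0.0066, -0.01, -0.013, -0.016, -0.0176, -0.0176, -0.0176, -0.0176], "z":[-0.005, -0.01, -0.017, -0.023, -0.029, -0.036, -0.036, -0.036, -0.036], "ax":[-0.0108, -0.0216, -0.0318, -0.0427, -0.0509, -0.0547, -0.0547, -0.0547, -0.0547], "ay":[0, 0, 0, 0, 0, 0, 0, 0, 0], "az":[0, 0, 0, 0, 0, 0, 0, 0, 0]},
)

```text
time_s: 10.85
tcp_pos: [0.5969, 0.0202, 0.1536]
ee_rot: [0.001, 0.991, -0.133, -0.0]
ft_force: [-0.7, -0.8, -2.8]
opening: 0.258
grip_force: 30.0
```

```bash
python3 - <<'E'
from h import *
snap('scene','sc3');o=arm.get_obs();t,r=here();print(o['wrist_torque'],r.as_matrix()[:,2].round(4),t,np.abs(o['joint_vel']).max())
a=cv2.imread('pics/sc3.png')[170:300,240:380];cv2.imwrite('pics/sc3c.png',cv2.resize(a,(640,594),interpolation=cv2.INTER_CUBIC))
E
```

```text
scene []
[ 0.03359021 -0.01326871 -0.0018629 ] [-7.0e-04 -1.1e-03 -1.0e+00] [0.59684267 0.02019056 0.1535532 ] 0.002234195839934174
```

View pics/sc3c.png

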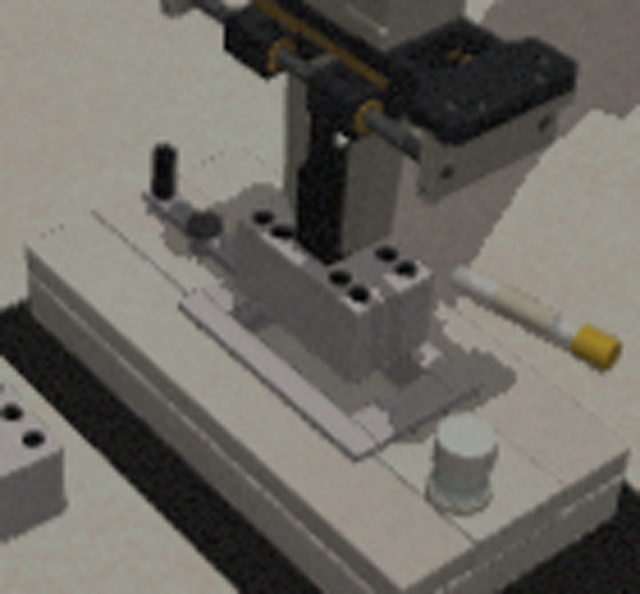

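The block hangs clear above the frame; heater, frame, latch and pot are where they were. I'll check the level from the six visible holes ((263,216),(282,233),(340,278),(360,294),(386,254),(406,270) in the crop).

```bash
python3 - <<'E'
from h import *
from scipy.optimize import least_squares
A=[(283,177),(301,191),(352,234),(370,248),(395,210),(412,225)]
B=[(263,216),(282,233),(340,278),(360,294),(386,254),(406,270)]
P=np.array([atz(*S(*p),.081)-c0 for p in A]);L=np.c_[P@X,P@Y,P[:,2]*0];print(L.round(4))
d=np.load('pics/sc3.npz');M=d['pose'];K=d['mtx']
uv=np.array([(240+(x+.5)/4.571-.5,170+(y+.5)/4.571-.5) for x,y in B])
def f(q):
    w=R.from_rotvec([q[0],0,q[3]]).apply(L)+[0,q[1],q[2]]; w=c0+np.outer(w[:,0],X)+np.outer(w[:,1],Y)+np.outer(w[:,2],[0,0,1])
    c=(w-M[:3,3])@M[:3,:3]; c=c*[1,-1,-1]; u=c@K.T; return (u[:,:2]/u[:,2:]-uv).ravel()
s=least_squares(f,[0,0,.12,0]);J=np.linalg.inv(s.jac.T@s.jac);print(s.x,s.fun.round(2),np.sqrt(np.diag(J))*.3)
E
```

```text
[[ 0.0141 -0.0316  0.    ]
 [ 0.0137 -0.0178  0.    ]
 [ 0.0144  0.0217  0.    ]
 [ 0.0141  0.0345  0.    ]
 [-0.0146  0.0213  0.    ]
 [-0.0137  0.0346  0.    ]]
[-0.02087643 -0.00046435  0.12001089  0.00691782] [-0.11  0.16  0.13 -0.21 -0.09  0.22 -0.07  0.07  0.18 -0.16 -0.04 -0.08] [0.01698208 0.00041996 0.00041971 0.01488007]
```

Call:
shift_gripper(
  deltas={"x":[0, 0, 0], "y":[0, 0, 0], "z":[0, 0, 0], "ax":[0, 0, 0], "ay":[0, 0, 0], "az":[0, 0, 0]},
)

```text
time_s: 11.2
tcp_pos: [0.597, 0.0204, 0.1536]
ee_rot: [0.001, 0.991, -0.133, -0.0]
ft_force: [-0.0, -0.1, -3.0]
opening: 0.255
grip_force: 30.0
```

```bash
python3 -c "
from station import arm, read_camera
print(arm.finish_job())"
```

```text
the job is handed in; nothing more can be done
None
```

Job handed in at 11.2 s: turnbutton closed over the frame (about 1.54 rad), block rocked free and held still about 15 mm above the frame's top, level to within about 1°; frame, heater and pot looked unmoved in the last picture.

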